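# Turn a carved rosette flat to the alignment bar and lock it

### The job

A carved wooden rosette sits turned the wrong way on the centre pin of the carver's holding board. Turn it with a fingertip until the flat sawn on its rim comes round to the sprung alignment bar and the bar lies snug along the flat, then swing the wooden cam lever behind the bar clockwise as far as it goes to lock it for carving. Leave the lamp over the board and the other tools alone.

Things in the scene. Friction and masses are not known exactly. Their poses are not given: they have to be found in the camera images.
- holding_board: Plywood board 245 x 250 x 18 mm, fixed inside the big picture frame (its rails 54 mm high at the inner edge, 84 mm at the crest). Origin on the worktop under the centre pin on which the rosette turns. x: away from the robot; y: from the rosette to the alignment bar (robot's left); z up. Plywood spans x -102..+142, y -90..+160 mm; its top is at z 18 mm.
- rosette_mid (a point): Centre of the rosette, half-way up its disc, 29 mm above the worktop; its axes turn with it. Pale wood disc, radius 70 mm, 22 mm thick, about 0.25 to 0.45 kg, set loosely (1 mm play) on the fixed centre pin, with one flat sawn off the rim on its own +y side. Home: its axes parallel to the board's. It starts turned 43 to 160 degrees counter-clockwise (seen from above) from home.
- rosette_flat (a point): Middle of the rosette's flat, half-way up: 61 mm from the centre; the flat is 68 mm long; axes as the rosette's (x runs along the flat, +y points out of it).
- rosette_petal (a point): Top of one of four domed petals, 16 mm above the rosette's top face, which is 40 mm above the worktop. Petals are centred 44 mm from the centre at 45, 135, 225 and 315 degrees in the rosette's axes (this one at 45), 34 mm long radially, 22 mm wide. Valleys about 40 mm wide between them let a closed fingertip push a petal sideways. Central button: radius 17, 13 mm high.
- jaw_bar (a joint): Slide of the alignment bar (m): about 0 when it lies on the rosette's flat, about 0.009 when the round rim holds it off; it grows away from the rosette. The bar is pressed on the rim by springs (3 to 4 N) and moves in by itself as the flat comes round; it is not to be handled.
- bar_face (a point): Middle of the alignment bar's white plastic face towards the rosette, 29 mm above the worktop (board x 0, y 61 mm when home); axes as the board's. The bar is 160 mm long along x, 20 mm wide, up to 38 mm above the worktop, and slides along y between two guide blocks at x -82..-100 and +82..+100, y 55..101 mm, 42 mm above the worktop.
- cam (a joint): Cam lever angle (rad): 0 open (lever 30 degrees left of straight towards the robot, that is at 150 degrees in the board's axes), growing clockwise from above to 1.6 at its stop (lever at 58 degrees). Stiff hinge (0.12 N m), stays where left. The cam is behind the bar, drives it home and locks it; if the bar is not on the flat the cam stops short.
- cam_pivot (a point): Hinge axis of the cam (board x 0, y 118 mm), half-way up, 31 mm above the worktop. The cam is a wooden spiral of radius 24 to 42 mm, 20 to 42 mm above the worktop; its bolt head ends at 48 mm.
- cam_handle (a point): On the lever's middle line, 88 mm from the hinge axis, half-way up (31 mm above the worktop). The lever is 16 mm wide, reaches 102 mm from the axis and fills 22 to 40 mm above the worktop.
- lamp_head (a point): Middle of the underside of the lamp's head, 230 mm above the worktop, fixed at board x -30, y 0; axes as the board's. Head 90 (x) by 200 (y) by 30 mm, above it an arm back to a 12 mm post at the board's far edge (x +146, y 0). It hangs over the near half of the rosette: an upright gripper does not fit under it; lean the tool 30 to 45 degrees, wrist towards the robot.
- pencil_board: Red pencil, 150 mm long, lying loose on the board's far strip along y. To be left alone.
- pocket_tape: Black and yellow pocket tape measure, 35 x 70 x 60 mm, standing loose on the worktop to the right of the board. To be left alone.

How it is judged:
On the way:
1. the bar has come in and lies along the rosette's flat (angle between the x axis of rosette_flat and the x axis of bar_face, either way round below 0.1 rad and y of rosette_flat in the frame of bar_face above -0.004 m and value of joint jaw_bar below 0.0035 m and angle between rosette_flat's own z axis and vertical below 0.06 rad), for 0.2 s.
At the end, for the whole second after the job is handed in: The rosette lies flat on the board, its flat parallel to the alignment bar within 0.05 rad and within 2.5 mm of its face, the bar is home to 2 mm, and the cam lever is over to more than 1.4 rad of its 1.6 (angle between the x axis of rosette_flat and the x axis of bar_face, either way round below 0.05 rad and y of rosette_flat in the frame of bar_face above -0.0025 m and value of joint jaw_bar below 0.002 m and angle between rosette_flat's own z axis and vertical below 0.06 rad and value of joint cam above 1.4 rad); the robot touches nothing.
It fails at once if the lamp is bumped (contact force between any of the arm, the fingers and work_lamp above 3 N).
It fails at once if the pencil or the tape measure is moved more than 2 cm (distance of any of pencil_board, pocket_tape from where it was at the start of the episode above 0.02 m).
It also fails if it takes over 61 s, if anything falls off the work surface, if the arm or the gripper's body presses on something with over 40 N, if the wrist force passes 120 N, or if a joint passes its speed limit or range.

### The arm

A 6-joint arm with a two-finger parallel gripper is mounted at the origin on a cart in front of the work surface, level with it; the furniture and walls round the work are solid. World frame = base frame: x ahead of the robot, y to its left, z up, the work surface at z = 0. Lengths are in m, angles in rad, forces in N, time in s.
With the tool pointing down it reaches from about 0.35 to 1 m from the base axis. Payload 7.1 kg.
Tool frame: the origin (TCP) lies between the finger pads; the fingertips stand 22 mm ahead of it and the grasp point (between the pads) lies 3 mm ahead of it; x points along the fingers, y is the direction in which the jaws open and shut, and the axes are right-handed (so a half turn about x gives the same grasp; the last joint's range is limited). The gripper opens to 85 mm and grips with 20 to 120 N. Pads are 22 mm wide; open, the fingers measure 114 mm over their backs; the gripper's body (76 mm by 85 mm) begins 54 mm behind the grasp point. The pads swing forward as they close: fully open they stand 13 mm farther back than shut.
Start: joints at [1.091, 0.423, 1.63, -0, 1.089, -0.019], TCP at [0.278, 0.56, 0.253] pointing down, gripper open.
Joint ranges: [-3, 3], [-0.9, 2.11], [0.09, 2.58], [-1.31, 4.45], [0.11, 2.69], [-2.54, 2.54]. Speed limits (rad/s): [2.39, 2.39, 3.01, 3.14, 3.14, 3.14].

### API

Orientations are given as a rotation vector (axis times angle).
In Python, from rig import manip gives the robot as it stands. The module is installed in compiled form; this text tells all that it offers. Calls block until the motion is done:
- manip.move_to(position, orientation): joint-space move of the TCP to a pose.
- manip.servo_line(position, orientation=None, rate=0.15): straight line of the TCP; orientation=None keeps the orientation; rate is the mean speed in m/s.
- manip.set_joints(angles): joint-space move.
- manip.command_gripper(opening, f_grip=None): finger opening in m; f_grip is the grip in N (None keeps the last); returns when the fingers have stopped.
- manip.hold(seconds).
- manip.solve_ik(position, orientation): joint angles nearest the present ones, or None.
- manip.camera(name): name is "scene" or "top" or "wrist"; returns a dict with "image" (480x640x3 uint8, red, green, blue), "fx", "fy", "cx", "cy" (pixels), "k1" (the pictures are not rectified: a ray, as slopes to the right and down, at radius r is drawn at 1 + k1 r^2 times it, then the intrinsics apply), "cam_to_world" (4x4, takes a point from camera to world coordinates); the wrist camera has in their place "mount" (4x4, takes a point from camera to tool coordinates, whose origin is the TCP and whose axes are the tool frame's). Camera axes: x right, y down, z forward; pixel columns grow to the right and rows downward; lengths in m; the calibration is good to about 2 mm. A picture is of the moment at which its call begins: read the wrist's pose just before it. There is no depth.
A pose or a line that the arm cannot do raises manip.IKError and nothing moves.
- manip.sign_off(): hands the job in, once; it reports no verdict.
Readings, each from a call of its own:
- manip.get_time(): time.
- manip.get_joint_positions(): joint angles.
- manip.get_joint_vel(): joint speeds.
- manip.get_tau(): joint torques, N m.
- manip.get_position(): TCP position.
- manip.get_ee_rot(): TCP orientation.
- manip.get_contact_force(): force on the tool from outside, world axes, zero at the start.
- manip.get_torque(): the same for the moment, N m.
- manip.get_width(): finger opening in m.
Only numpy, scipy, OpenCV 4.12 (cv2) and the standard library are available. Lean on these libraries where they do the work, as an engineer would, in place of code of your own. Each camera call takes 0.05 s, during which the arm holds its last target.

## Working session

There is one attempt and no reset: what is moved stays moved. The work goes in short steps, each a Python script; the robot and the scene stay as the last script left them, time stands still between calls to the robot, and variables do not carry over. Pictures are saved under pics/ and viewed, and the job is handed in when it is done.

```bash
mkdir -p pics
python3 - <<'E'
from rig import manip
import cv2
for n in ["scene","top","wrist"]:
    c=manip.camera(n)
    cv2.imwrite(f"pics/{n}0.png",c["image"][:,:,::-1])
    print(n,{k:(v.tolist() if hasattr(v,'tolist') else v) for k,v in c.items() if k!="image"})
print(manip.get_time(),manip.get_position(),manip.get_ee_rot(),manip.get_width())
E
```

```text
scene {'fx': 609.4448181186785, 'fy': 609.4448181186785, 'cx': 314.13868463515934, 'cy': 244.9494196410016, 'k1': -0.0022159128221429262, 'cam_to_world': [[0.325551755320656, 0.7246168816279782, -0.6074096060051933, 1.2622527297111465], [0.9455214707866068, -0.24794107845892066, 0.21098428826374466, -0.34047305113570203], [0.0022809842549373987, -0.6430051294292851, -0.7658584729820888, 0.937055748453215], [0.0, 0.0, 0.0, 1.0]]}
top {'fx': 522.5838637216513, 'fy': 522.5838637216513, 'cx': 317.8205157444134, 'cy': 228.92422632190505, 'k1': -0.04940828704117321, 'cam_to_world': [[-0.2070552876252229, -0.7712565893444029, 0.6019064555720227, 0.06215538267048626], [-0.978192080839969, 0.1735091172339755, -0.11417022036703844, 0.0027508342549683743], [-0.016381722998751864, -0.6124196760633395, -0.7903630681668181, 0.8998461127705333], [0.0, 0.0, 0.0, 1.0]]}
wrist {'fx': 432.3705387993968, 'fy': 432.3705387993968, 'cx': 311.8592274760273, 'cy': 240.6619347015549, 'k1': -0.1043401068875263, 'mount': [[0.0004749866317300953, -0.2832305008029178, 0.959051749282919, -0.12066146316565052], [0.999999601911214, -0.0005898965183887913, -0.0006694770427648695, -0.0006596896988889656], [0.0007553576059552147, 0.9590516854878183, 0.2832301078590714, -0.07275373514223588], [0.0, 0.0, 0.0, 1.0]]}
0.15 [0.27770886 0.55947241 0.25272185] [ 0.36037641  1.54070774 -0.36222384] 0.08520243417585492
```

View pics/scene0.png

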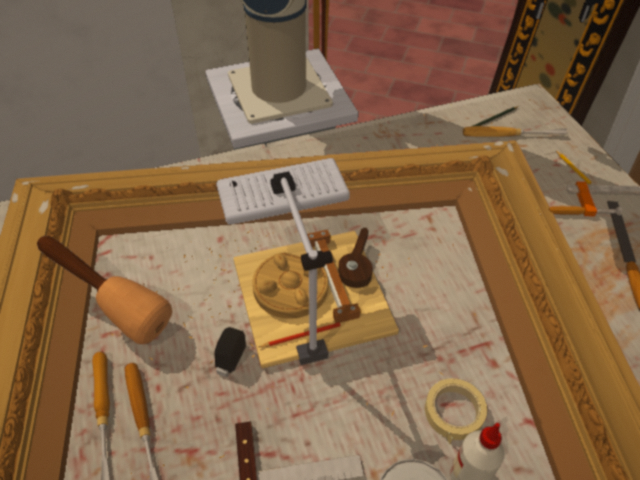

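View pics/top0.png

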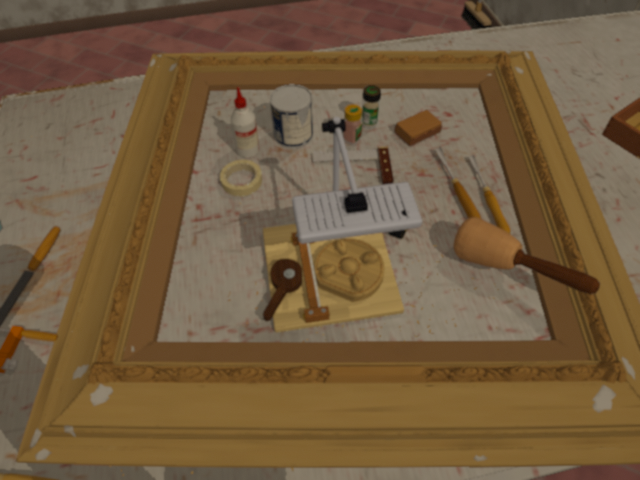

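View pics/wrist0.png

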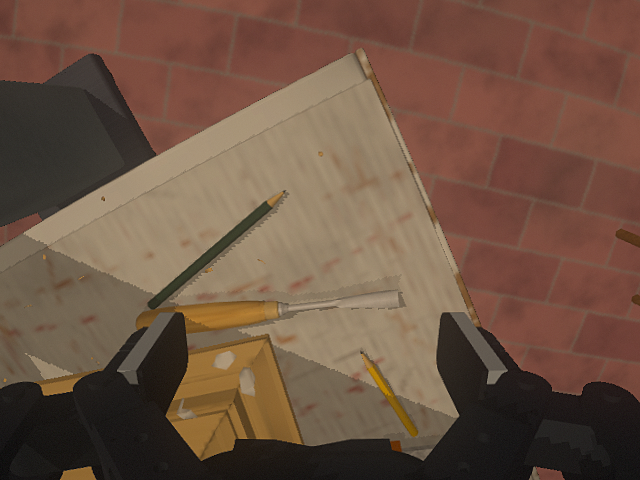

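Run:
```python
import cv2
a=cv2.imread("pics/top0.png")[170:345,240:430]; cv2.imwrite("pics/top0z.png",cv2.resize(a,None,fx=4,fy=3.4 if 0 else 4*0.85,interpolation=cv2.INTER_CUBIC))
a=cv2.imread("pics/scene0.png")[215:375,220:410]; cv2.imwrite("pics/scene0z.png",cv2.resize(a,None,fx=4,fy=3.5 if 0 else 3.7,interpolation=cv2.INTER_CUBIC))
```

```text
(no output)
```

View pics/top0z.png

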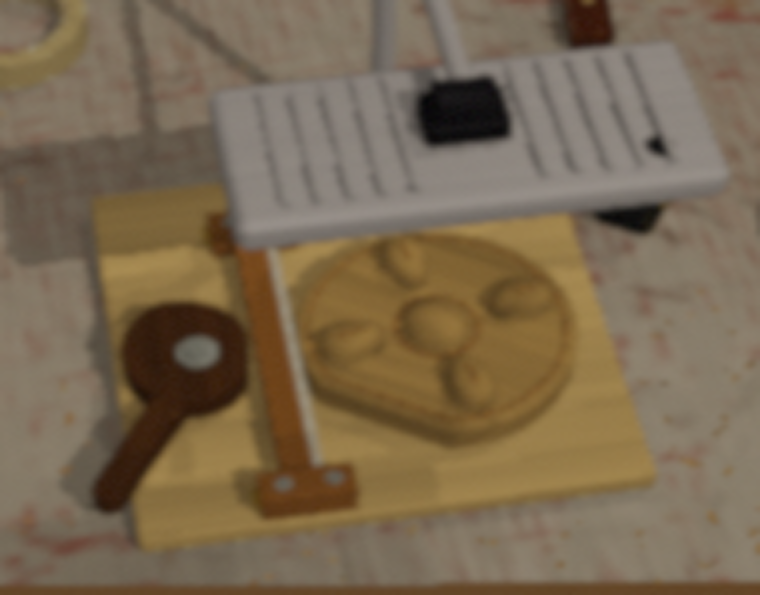

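View pics/scene0z.png

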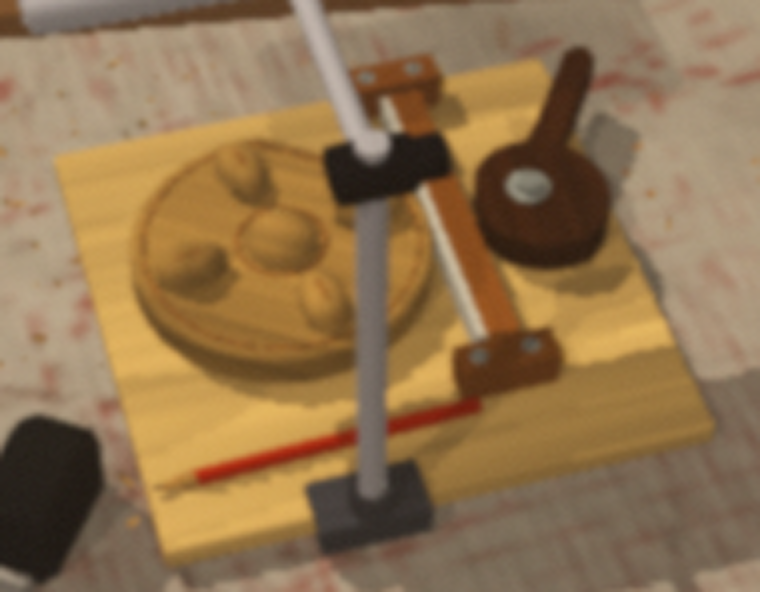

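```bash
cat > h.py <<'E'
import numpy as np
from scipy.optimize import least_squares
def proj(c,P,T=None):
    T=np.array(c["cam_to_world"]) if T is None else T
    p=(np.asarray(P)-T[:3,3])@T[:3,:3]
    s=p[:,:2]/p[:,2:]; r2=(s**2).sum(1,keepdims=True)
    s=s*(1+c["k1"]*r2)
    return s*[c["fx"],c["fy"]]+[c["cx"],c["cy"]]
def b2w(b,P):
    P=np.asarray(P,float); c,s=np.cos(b[2]),np.sin(b[2])
    return np.c_[b[0]+c*P[:,0]-s*P[:,1], b[1]+s*P[:,0]+c*P[:,1], P[:,2]]
E
python3 - <<'E'
from h import *
from rig import manip
top=manip.camera("top"); sc=manip.camera("scene")
zt=lambda z:np.array(z)/[4,3.4]+[240,170]
zs=lambda z:np.array(z)/[4,3.7]+[220,215]
Pt=np.array([[-102,160,18],[-102,-90,18],[142,160,18],[0,118,48],[0,0,51],[-91,78,42]])/1e3
it=zt([[138,530],[652,462],[95,203],[197,350],[437,318],[305,480]])
Ps=np.array([[-102,-90,18],[-102,160,18],[142,160,18],[142,-90,18],[0,118,48],[0,0,51],[-91,78,42],[91,78,42]])/1e3
is_=zs([[57,160],[540,60],[715,420],[165,548],[528,185],[280,232],[395,75],[507,352]])
f=lambda b:np.r_[(proj(top,b2w(b,Pt))-it).ravel(),(proj(sc,b2w(b,Ps))-is_).ravel()]
r=least_squares(f,[.5,.05,0.],loss='soft_l1')
b=r.x;print(b,np.round(f(b).reshape(-1,2),1).tolist())
for name,c,P,i in(("top",top,Pt,it),("sc",sc,Ps,is_)):
    q=least_squares(lambda b:(proj(c,b2w(b,P))-i).ravel(),b).x;print(name,q)
pt=zt([[405,252],[520,290],[468,372],[345,334]])
def g(a):
    P=[[.044*np.cos(a[0]+k*np.pi/2),.044*np.sin(a[0]+k*np.pi/2),.054] for k in range(4)]
    return proj(top,b2w(b,P))
best=min((least_squares(lambda a:(g(a)-np.array([pt[(k)%4] for k in (m,m+3,m+2,m+1)])).ravel(),[m0]) for m in range(4) for m0 in(0,1.5,3,4.5)),key=lambda r:r.cost)
print(np.degrees(best.x)%90,best.cost)
# flat normal angle
for z in(.04,):
    T=np.array(top["cam_to_world"])
    fe=zt([[310,362],[455,430]])
    for p in fe:
        import cv2
        s=cv2.undistortPoints(np.array([[p]]),np.array([[top["fx"],0,top["cx"]],[0,top["fy"],top["cy"]],[0,0,1]]),np.array([top["k1"],0,0,0]))[0,0]
        d=T[:3,:3]@[s[0],s[1],1]; w=T[:3,3]+d*(z-T[2,3])/d[2]
        c_,s_=np.cos(b[2]),np.sin(b[2]);v=w[:2]-b[:2]
        print("flat end board",c_*v[0]+s_*v[1],-s_*v[0]+c_*v[1])
np.save("b.npy",b)
E
```

```text
[ 0.61719152 -0.16174485 -0.05019187] [[-0.3, 1.7], [1.4, 2.0], [-1.7, -3.4], [-0.5, -2.4], [-0.9, -2.3], [0.2, -1.4], [-1.6, -1.3], [0.1, -1.0], [0.5, 1.5], [-0.5, 1.9], [0.0, -1.2], [0.5, -0.9], [-1.2, -0.4], [-0.1, -0.3]]
top [ 0.61560313 -0.16180421 -0.04691505]
sc [ 0.61745518 -0.16126825 -0.051948  ]
[9.39554508] 3.959600557604504
flat end board -0.01780892590641381 0.06431702636035706
flat end board -0.07355552181914139 0.003753432006348443
```

```bash
cat >> h.py <<'E'
from scipy.spatial.transform import Rotation as Ro
def ori(L,sgn=1,yaw=0,roll=0):
    """lean L(rad) wrist toward robot; sgn +1: tool y up-forward"""
    c,s=np.cos(L),np.sin(L)
    d=np.array([s,0,-c]);e=sgn*np.array([c,0,s])
    R=np.c_[d,e,np.cross(d,e)]
    return (Ro.from_euler('z',yaw)*Ro.from_matrix(R)*Ro.from_euler('x',roll))
def tcp_for_tip(P,R,ahead=.022): return np.asarray(P)-R.apply([ahead,0,0])
E
python3 - <<'E'
from h import *
from rig import manip
b=np.load("b.npy")
R0=Ro.from_rotvec(manip.get_ee_rot());print(R0.as_matrix().round(2).tolist())
for sgn in(1,-1):
  for L in(45,35):
    R=ori(np.radians(L),sgn,b[2])
    for P in([-150,-36,180],[-26,-36,60],[-45,10,60]):
        w=b2w(b,[np.array(P)/1e3])[0]
        q=manip.solve_ik(tcp_for_tip(w,R),R.as_rotvec()); print(sgn,L,P,w.round(3),None if q is None else np.round(q,2))
  R=ori(np.radians(30),sgn,b[2])
  for P in([-88,126,60],[-80,140,28],[24,197,28]):
        w=b2w(b,[np.array(P)/1e3])[0]
        q=manip.solve_ik(tcp_for_tip(w,R),R.as_rotvec()); print(sgn,30,P,w.round(3),None if q is None else np.round(q,2))
E
```

```text
[[-0.0, 0.44, 0.9], [-0.0, 0.9, -0.44], [-1.0, -0.0, -0.0]]
1 45 [-150, -36, 180] [ 0.466 -0.19   0.18 ] [-0.66  0.26  2.38  1.98  0.45 -2.47]
1 45 [-26, -36, 60] [ 0.589 -0.196  0.06 ] None
1 45 [-45, 10, 60] [ 0.573 -0.149  0.06 ] None
1 35 [-150, -36, 180] [ 0.466 -0.19   0.18 ] [-0.59  0.21  2.29  1.27  0.31 -1.71]
1 35 [-26, -36, 60] [ 0.589 -0.196  0.06 ] [-0.45  0.6   2.1   2.07  0.26 -2.42]
1 35 [-45, 10, 60] [ 0.573 -0.149  0.06 ] None
1 30 [-88, 126, 60] [ 0.536 -0.031  0.06 ] None
1 30 [-80, 140, 28] [ 0.544 -0.018  0.028] None
1 30 [24, 197, 28] [0.651 0.034 0.028] None
-1 45 [-150, -36, 180] [ 0.466 -0.19   0.18 ] [-0.66  0.26  2.38  1.98  0.45  0.67]
-1 45 [-26, -36, 60] [ 0.589 -0.196  0.06 ] [-0.49  0.66  2.17  2.49  0.52  0.27]
-1 45 [-45, 10, 60] [ 0.573 -0.149  0.06 ] [-0.4   0.65  2.24  2.66  0.55  0.16]
-1 35 [-150, -36, 180] [ 0.466 -0.19   0.18 ] [-0.59  0.21  2.29  1.27  0.31  1.43]
-1 35 [-26, -36, 60] [ 0.589 -0.196  0.06 ] [-0.45  0.6   2.1   2.07  0.26  0.72]
-1 35 [-45, 10, 60] [ 0.573 -0.149  0.06 ] [-0.37  0.58  2.17  2.38  0.26  0.49]
-1 30 [-88, 126, 60] [ 0.536 -0.031  0.06 ] [-0.09  0.52  2.25  3.    0.15  0.1 ]
-1 30 [-80, 140, 28] [ 0.544 -0.018  0.028] [-0.06  0.61  2.23  3.13  0.22  0.01]
-1 30 [24, 197, 28] [0.651 0.034 0.028] None
```

Run:
```python
from h import *
from rig import manip
import cv2
b=np.load("b.npy")
R=ori(np.radians(45),-1,b[2])
manip.command_gripper(0.0,60)
w=b2w(b,[[-.17,-.01,.20]])[0]
manip.move_to(tcp_for_tip(w,R),R.as_rotvec())
p,r=manip.get_position(),manip.get_ee_rot()
c=manip.camera("wrist");cv2.imwrite("pics/w1.png",c["image"][:,:,::-1])
np.savez("w1.npz",p=p,r=r)
print(p,r,manip.get_joint_positions(),manip.get_time(),manip.get_width())
```

```text
[ 0.43183675 -0.16215387  0.21571324] [-1.46346038  0.64804328  0.57571668] [-0.61854198  0.16795705  2.42778803  1.92782043  0.41925129  0.7577329 ] 3.6833 -2.792053030541473e-05
```

View pics/w1.png

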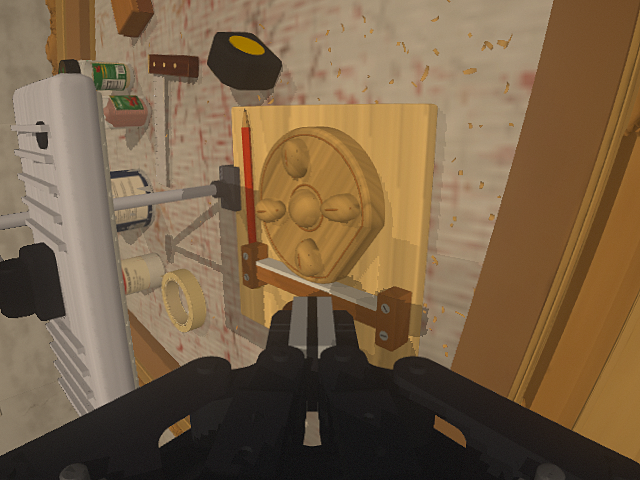

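Run:
```python
import cv2
a=cv2.imread("pics/w1.png")[90:360,215:455]; cv2.imwrite("pics/w1z.png",cv2.resize(a,None,fx=2.2,fy=2.2,interpolation=cv2.INTER_CUBIC))
```

```text
(no output)
```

View pics/w1z.png

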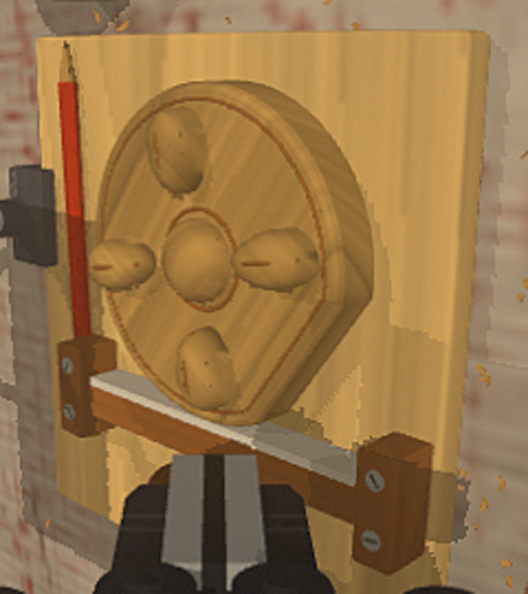

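Run:
```python
from h import *
from rig import manip
import cv2
d=np.load("w1.npz"); c=manip.camera("wrist")
W=np.eye(4);W[:3,:3]=Ro.from_rotvec(d["r"]).as_matrix();W[:3,3]=d["p"]
T=W@np.array(c["mount"]); np.save("Tw1.npy",T)
z=lambda p:np.array(p)/2.2+[215,90]
P=np.array([[-102,-90,18],[142,-90,18],[-91,78,42],[91,78,42],[0,0,40]])/1e3
im=z([[472,33],[38,40],[372,510],[68,389],[200,258]])
f=lambda b:(proj(c,b2w(b,P),T)-im).ravel()
r=least_squares(f,np.load("b.npy"));b=r.x;print(b,f(b).reshape(-1,2).round(1).tolist(),np.load("b.npy"))
pt=z([[178,150],[277,260],[206,368],[123,265]])  # -y, near, +y, far => angles 279,189,99,9
def g(a): return proj(c,b2w(b,[[.044*np.cos(a[0]-k*np.pi/2),.044*np.sin(a[0]-k*np.pi/2),.05] for k in range(4)]),T)
q=least_squares(lambda a:(g(a)-pt).ravel(),[np.radians(279)]);print(np.degrees(q.x),q.fun.round(1))
# overlay
img=c["image"][:,:,::-1].copy()
bb=np.load("b.npy")
for B,col in((b,(0,255,0)),(bb,(255,0,0))):
    t=np.linspace(0,2*np.pi,120)
    for rr,zz in((.07,.04),(.017,.04)):
        cv2.polylines(img,[proj(c,b2w(B,np.c_[rr*np.cos(t),rr*np.sin(t),0*t+zz]),T).round().astype(int)],True,col)
    cv2.polylines(img,[proj(c,b2w(B,np.array([[-102,-90,18],[142,-90,18],[142,160,18],[-102,160,18]])/1e3),T).round().astype(int)],True,col)
cv2.imwrite("pics/w1o.png",cv2.resize(img[90:400,215:455],None,fx=1.9,fy=1.9,interpolation=cv2.INTER_CUBIC))
np.save("b2.npy",b)
```

```text
[ 0.61381133 -0.16236257 -0.05489756] [[-0.8, -1.5], [-2.0, -2.4], [0.4, 1.8], [0.0, 0.3], [0.4, 1.8]] [ 0.61719152 -0.16174485 -0.05019187]
[280.30105181] [-4.3  1.7 -5.5  1.6 -4.2  2.8 -4.3  1.2]
```

View pics/w1o.png

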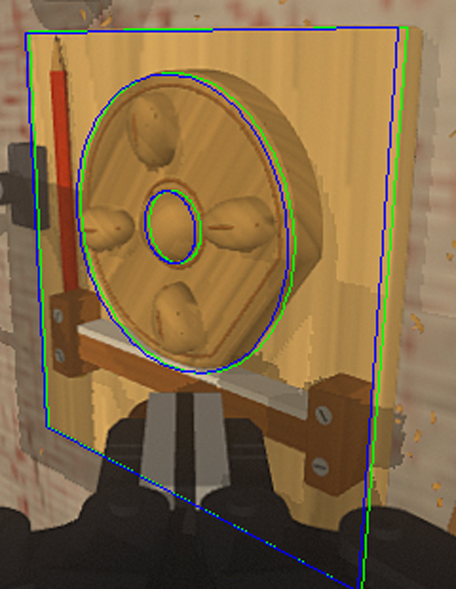

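```bash
cat >> h.py <<'E'
from rig import manip
def tipmove(B,R,P,rate=.15):
    w=b2w(B,[np.array(P)/1e3])[0]
    manip.servo_line(tcp_for_tip(w,R),R.as_rotvec(),rate)
def F(): return np.round(manip.get_contact_force(),1)
def F_pos(phi,off=20,r=44,dx=7,z=51):
    a=np.radians(phi); n=np.array([np.sin(a),-np.cos(a)])
    q=r*np.array([np.cos(a),np.sin(a)])-off*n
    return [q[0]+dx,q[1],z]
E
python3 - <<'E'
from h import *
import cv2
b=np.load("b2.npy")
R=ori(np.radians(45),-1,b[2])
for P in([-116,-38,143],[-24,-38,51]):
    tipmove(b,R,P,.12 if P[2]<100 else .2);print(P,F(),manip.get_time())
for ph in(190,186):
    tipmove(b,R,F_pos(ph),.05);print(ph,np.round(F_pos(ph)),F())
p,r=manip.get_position(),manip.get_ee_rot()
for n in("wrist","top"):
    c=manip.camera(n);cv2.imwrite(f"pics/{n}2.png",c["image"][:,:,::-1])
print(manip.get_joint_positions(),manip.get_time())
a=cv2.imread("pics/top2.png")[170:345,240:430]; cv2.imwrite("pics/top2z.png",cv2.resize(a,None,fx=4,fy=3.4,interpolation=cv2.INTER_CUBIC))
E
```

```text
[-116, -38, 143] [0.1 0.3 0.7] 4.2917
[-24, -38, 51] [ 0.2 -0.5  0.2] 5.525
190 [-33. -27.  51.] [-0.2 -0.4  1.2]
186 [-35. -24.  51.] [ 2.4 -2.3  1.2]
[-0.4723061   0.67470899  2.2009024   2.56262682  0.55154108  0.2043882 ] 6.3
```

View pics/wrist2.png

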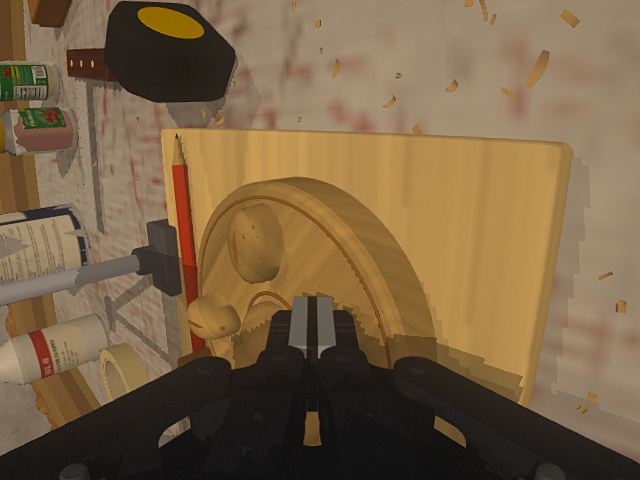

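View pics/top2z.png

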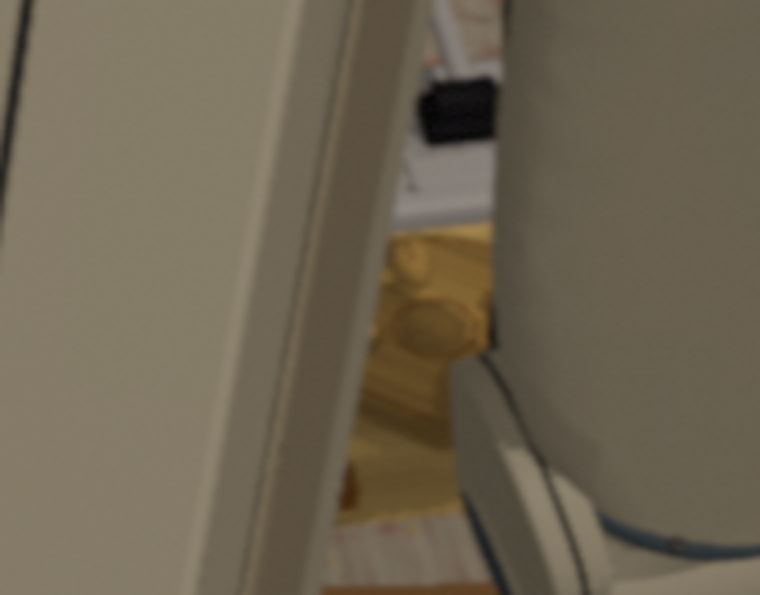

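Run:
```python
from h import *
import cv2
b=np.load("b2.npy")
R=ori(np.radians(45),-1,b[2])
for ph in range(179,137,-7):
    tipmove(b,R,F_pos(ph),.06);f=F();print(ph,np.round(F_pos(ph)),f)
    if np.linalg.norm(f)>20: print("stop");break
for n in("wrist","scene"):
    c=manip.camera(n);cv2.imwrite(f"pics/{n}3.png",c["image"][:,:,::-1])
print(manip.get_joint_positions(),manip.get_time())
a=cv2.imread("pics/scene3.png")[215:375,220:410]; cv2.imwrite("pics/scene3z.png",cv2.resize(a,None,fx=4,fy=3.7,interpolation=cv2.INTER_CUBIC))
```

```text
179 [-37. -19.  51.] [ 3.4 -3.6  0.6]
172 [-39. -14.  51.] [ 3.2 -4.5  0.8]
165 [-41.  -8.  51.] [ 3.5 -4.7  2.1]
158 [-41.  -2.  51.] [ 0.8 -3.9  1.7]
151 [-41.   4.  51.] [ 0.4 -3.2  2.9]
144 [-40.  10.  51.] [ 0.4 -2.7  2.1]
[-0.39753532  0.67083041  2.2371536   2.68445416  0.56920885  0.14524883] 7.9
```

View pics/wrist3.png

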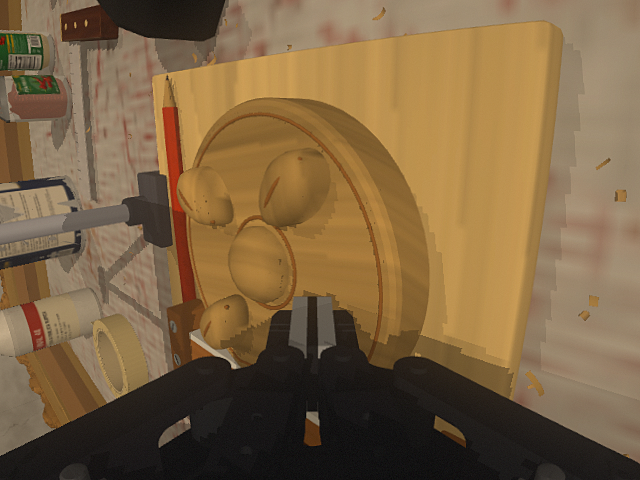

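View pics/scene3z.png

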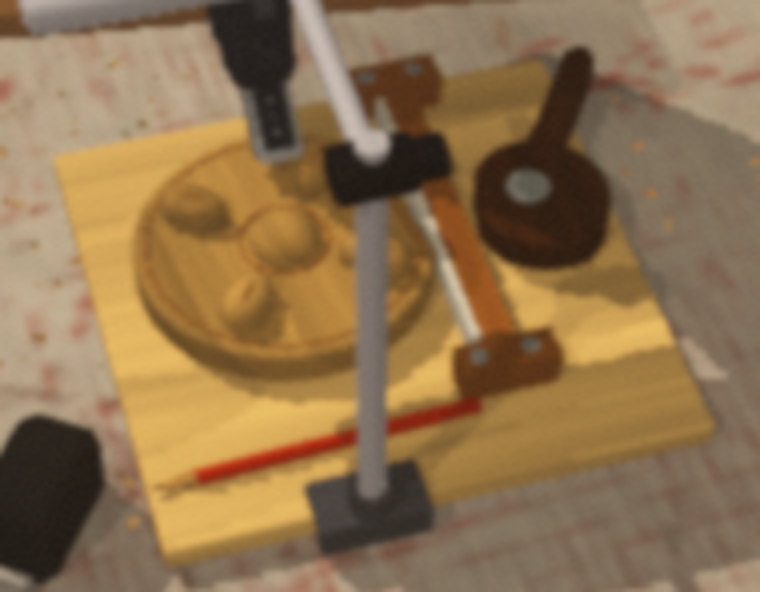

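```bash
cat >> h.py <<'E'
def wristT(c,p,r):
    W=np.eye(4);W[:3,:3]=Ro.from_rotvec(r).as_matrix();W[:3,3]=p
    return W@np.array(c["mount"])
def rosfit(c,T,b,pts,a0,z=.048):
    """pts: {k:(u,v)} petal index k (0..3 => phi0+90k)"""
    ks=list(pts);im=np.array([pts[k] for k in ks],float)
    f=lambda x:(proj(c,b2w(b,[[x[1]+.044*np.cos(x[0]+k*np.pi/2),x[2]+.044*np.sin(x[0]+k*np.pi/2),z] for k in ks]),T)-im).ravel()
    q=least_squares(f,[a0,0,0]); return np.degrees(q.x[0]),q.x[1:],q.fun.round(1)
E
python3 - <<'E'
from h import *
b=np.load("b2.npy")
c=manip.camera("wrist");T=wristT(c,manip.get_position(),manip.get_ee_rot())
# index0: -y-ish near (225 home)  1: 315 home; 2: 45 home
print(rosfit(c,T,b,{0:(296,187),1:(205,195),2:(224,322)},np.radians(235)))
print(proj(c,b2w(b,[[0,0,.051]]),T))
E
```

```text
(np.float64(234.40361871996382), array([-0.00490263, -0.00160887]), array([-0.6,  0.5, -0.1, -0.8,  1.1,  0. ]))
[[242.0373967 267.7618161]]
```

Run:
```python
from h import *
import cv2
b=np.load("b2.npy")
R=ori(np.radians(45),-1,b[2])
for ph in (140,137,135.5):
    tipmove(b,R,F_pos(ph),.05);f=F();print(ph,np.round(F_pos(ph)),f)
manip.hold(.2)
p,r=manip.get_position(),manip.get_ee_rot()
for n in("wrist","scene"):
    c=manip.camera(n);cv2.imwrite(f"pics/{n}4.png",c["image"][:,:,::-1])
print(manip.get_time())
a=cv2.imread("pics/scene4.png")[215:375,220:410]; cv2.imwrite("pics/scene4z.png",cv2.resize(a,None,fx=4,fy=3.7,interpolation=cv2.INTER_CUBIC))
```

```text
140 [-40.  13.  51.] [ 0.5 -2.4  2.3]
137 [-39.  15.  51.] [ 0.6 -2.9  1.6]
135.5 [-38.  17.  51.] [ 0.2 -4.6  1.6]
9.0
```

View pics/wrist4.png

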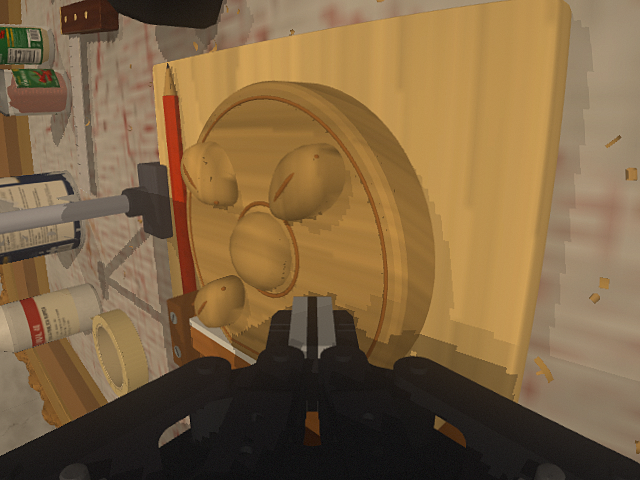

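View pics/scene4z.png

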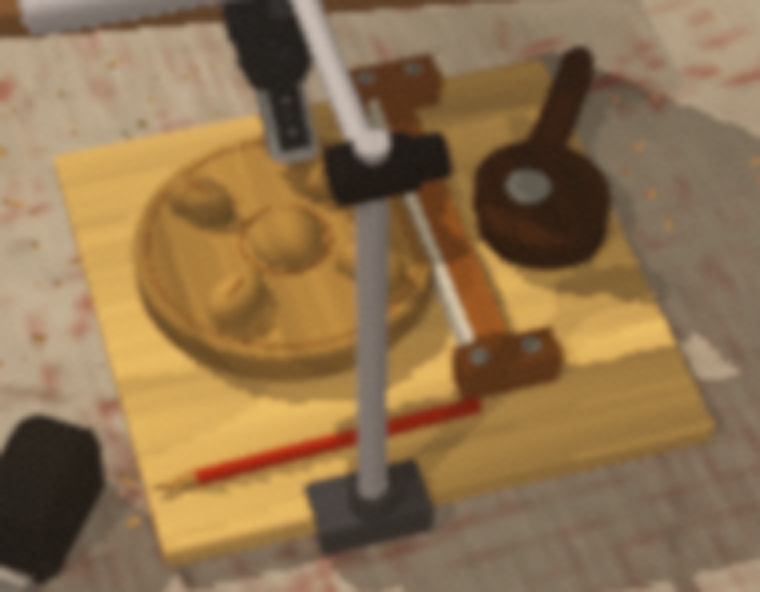

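Run:
```python
from h import *
b=np.load("b2.npy")
c=manip.camera("wrist");T=wristT(c,manip.get_position(),manip.get_ee_rot())
print(rosfit(c,T,b,{0:(306,180),1:(210,175),2:(221,300)},np.radians(235)))
```

```text
(np.float64(227.65945804757354), array([-0.00401952, -0.00118371]), array([ 0. ,  0.4, -0.9, -2.3, -0.1,  2.2]))
```

Run:
```python
from h import *
import cv2
b=np.load("b2.npy")
R=ori(np.radians(45),-1,b[2])
for ph in (134.8,134,133.2,132.4):
    tipmove(b,R,F_pos(ph),.03);manip.hold(.1);f=F();print(ph,f)
    if -f[1]>7: break
q=F_pos(ph)
tipmove(b,R,[q[0]-2,q[1]-14,q[2]],.06); print(F())
tipmove(b,R,[q[0]-110,q[1]-14,q[2]+108],.2)
p,r=manip.get_position(),manip.get_ee_rot();np.savez("w5.npz",p=p,r=r)
for n in("wrist","scene"):
    c=manip.camera(n);cv2.imwrite(f"pics/{n}5.png",c["image"][:,:,::-1])
print(manip.get_time())
a=cv2.imread("pics/scene5.png")[215:375,220:410]; cv2.imwrite("pics/scene5z.png",cv2.resize(a,None,fx=4,fy=3.7,interpolation=cv2.INTER_CUBIC))
```

```text
134.8 [ 0.3 -2.7  1. ]
134 [-0.3 -2.8  0.7]
133.2 [-1.2 -4.8  1.1]
132.4 [-1.  -7.3  1.7]
[-0.2 -0.9 -0.6]
11.85
```

View pics/wrist5.png

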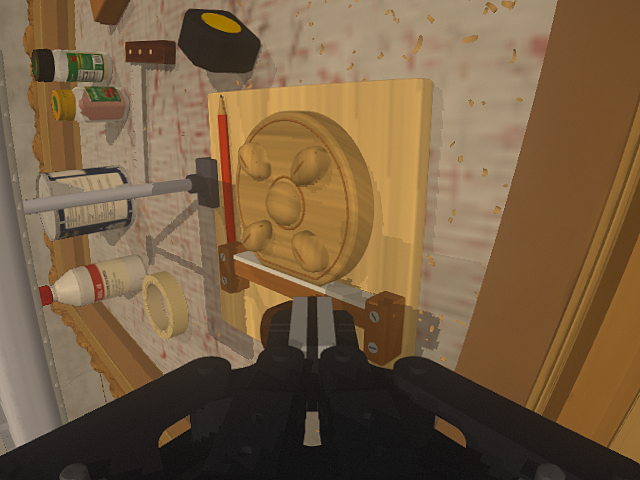

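View pics/scene5z.png

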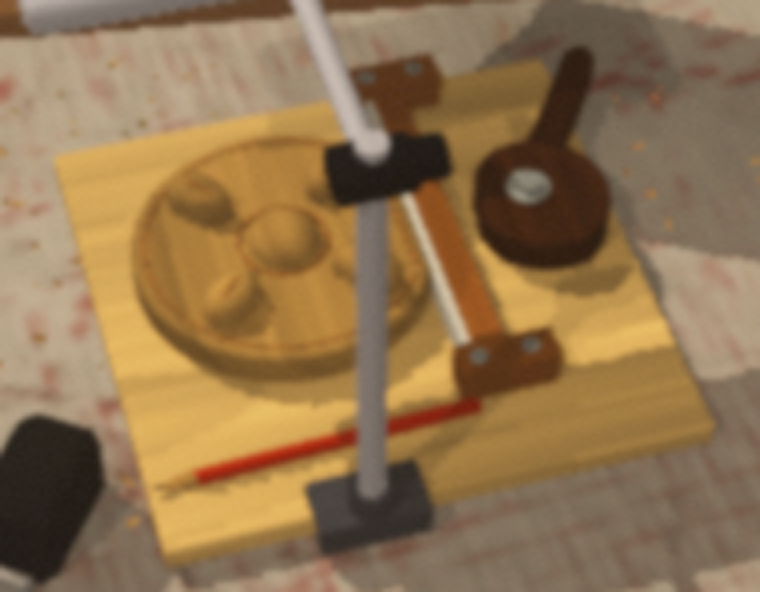

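Run:
```python
import cv2
a=cv2.imread("pics/wrist5.png")[80:340,200:440]; cv2.imwrite("pics/w5z.png",cv2.resize(a,None,fx=2.3,fy=2.3,interpolation=cv2.INTER_CUBIC))
```

```text
(no output)
```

View pics/w5z.png

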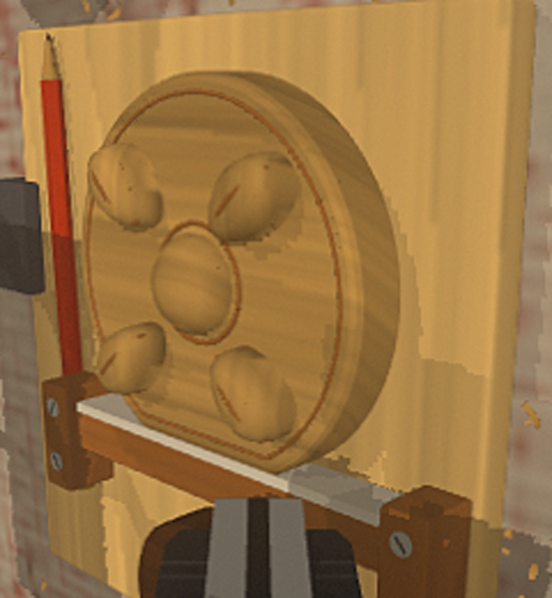

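Run:
```python
from h import *
b=np.load("b2.npy");d=np.load("w5.npz")
c=manip.camera("wrist");T=wristT(c,d["p"],d["r"])
z=lambda p:np.array(p)/2.3+[200,80]
print(rosfit(c,T,b,{0:z((256,196)),1:z((124,186)),2:z((132,357)),3:z((253,393))},np.radians(225)))
# bar white strip face line: top inner edge in picture, bar at s
for s in(0,.003,.006,.009): print(s,((proj(c,b2w(b,[[-.08,.061+s,.038],[.08,.061+s,.038]]),T)-[200,80])*2.3).round(0).tolist())
# lever path IK check
for L in(45,40,50):
  for roll in(0,90,-90):
    R=ori(np.radians(L),-1,b[2],np.radians(roll));ok=[]
    for P in([-88,126,100],[-88,126,28],[-80,140,28],[-50,185,28],[-20,205,28],[24,200,28]):
        w=b2w(b,[np.array(P)/1e3])[0]
        q=manip.solve_ik(tcp_for_tip(w,R),R.as_rotvec()); ok.append(None if q is None else np.round(q,2).tolist())
    print(L,roll,ok)
```

```text
(np.float64(225.45160520506857), array([-0.00394753, -0.00163558]), array([-1.4,  0.3,  0.8, -1. ,  0.3,  0.3,  0.5,  0.3]))
0 [[381.0, 518.0], [75.0, 401.0]]
0.003 [[381.0, 527.0], [75.0, 408.0]]
0.006 [[380.0, 536.0], [76.0, 415.0]]
0.009 [[380.0, 545.0], [76.0, 422.0]]
45 0 [[-0.1, 0.52, 2.38, 3.08, 0.54, 0.02], [-0.1, 0.74, 2.36, 3.1, 0.75, 0.0], [-0.06, 0.74, 2.35, 3.14, 0.73, 0.0], [0.07, 0.73, 2.28, 3.29, 0.65, -0.03], [0.11, 0.73, 2.21, 3.35, 0.59, -0.06], [0.08, 0.74, 2.12, 3.34, 0.51, -0.08]]
45 90 [[-0.1, 0.52, 2.38, 3.08, 0.54, 1.59], [-0.1, 0.74, 2.36, 3.1, 0.75, 1.57], [-0.06, 0.74, 2.35, 3.14, 0.73, 1.57], [0.07, 0.73, 2.28, 3.29, 0.65, 1.54], [0.11, 0.73, 2.21, 3.35, 0.59, 1.51], [0.08, 0.74, 2.12, 3.34, 0.51, 1.49]]
45 -90 [[-0.1, 0.52, 2.38, 3.08, 0.54, -1.55], [-0.1, 0.74, 2.36, 3.1, 0.75, -1.57], [-0.06, 0.74, 2.35, 3.14, 0.73, -1.57], [0.07, 0.73, 2.28, 3.29, 0.65, -1.6], [0.11, 0.73, 2.21, 3.35, 0.59, -1.63], [0.08, 0.74, 2.12, 3.34, 0.51, -1.65]]
40 0 [[-0.1, 0.47, 2.34, 3.07, 0.37, 0.04], [-0.1, 0.68, 2.33, 3.09, 0.57, 0.01], [-0.06, 0.68, 2.31, 3.14, 0.55, 0.
[... 598 characters left out ...]
[-0.1, 0.58, 2.41, 3.09, 0.72, 0.01], [-0.1, 0.81, 2.39, 3.1, 0.93, -0.0], [-0.06, 0.8, 2.37, 3.14, 0.91, -0.0], [0.07, 0.79, 2.3, 3.28, 0.82, -0.01], [0.12, 0.78, 2.24, 3.33, 0.75, -0.03], [0.09, 0.78, 2.15, 3.32, 0.67, -0.05]]
50 90 [[-0.1, 0.58, 2.41, 3.09, 0.72, 1.58], [-0.1, 0.81, 2.39, 3.1, 0.93, 1.57], [-0.06, 0.8, 2.37, 3.14, 0.91, 1.57], [0.07, 0.79, 2.3, 3.28, 0.82, 1.56], [0.12, 0.78, 2.24, 3.33, 0.75, 1.54], [0.09, 0.78, 2.15, 3.32, 0.67, 1.52]]
50 -90 [[-0.1, 0.58, 2.41, 3.09, 0.72, -1.56], [-0.1, 0.81, 2.39, 3.1, 0.93, -1.57], [-0.06, 0.8, 2.37, 3.14, 0.91, -1.57], [0.07, 0.79, 2.3, 3.28, 0.82, -1.58], [0.12, 0.78, 2.24, 3.33, 0.75, -1.6], [0.09, 0.78, 2.15, 3.32, 0.67, -1.62]]
```

Run:
```python
from h import *
import cv2
b=np.load("b2.npy");c=manip.camera("top");cv2.imwrite("pics/top5.png",c["image"][:,:,::-1])
T=np.array(c["cam_to_world"]);K=np.array([[c["fx"],0,c["cx"]],[0,c["fy"],c["cy"]],[0,0,1]])
def back(p,z):
    s=cv2.undistortPoints(np.array([[p]],float),K,np.array([c["k1"],0,0,0]))[0,0];d=T[:3,:3]@[s[0],s[1],1];w=T[:3,3]+d*(z-T[2,3])/d[2]
    v=w[:2]-b[:2];C,S=np.cos(b[2]),np.sin(b[2]);return np.round(1000*np.array([C*v[0]+S*v[1],-S*v[0]+C*v[1]])),w.round(3)
print(back((300,342),0),back((300,342),.054),back((300,363),.054),back((300,382),.084))
print("lever tip",back((268,316),.04),"bolt",back((289,273),.048))
```

```text
(array([-127.,  116.]), array([ 0.493, -0.039,  0.   ])) (array([-153.,  117.]), array([ 0.467, -0.037,  0.054])) (array([-192.,  123.]), array([ 0.429, -0.029,  0.054])) (array([-238.,  127.]), array([ 0.384, -0.022,  0.084]))
lever tip (array([-85., 169.]), array([0.538, 0.011, 0.04 ])) bolt (array([ -3., 119.]), array([ 0.617, -0.043,  0.048]))
```

```bash
cat >> h.py <<'E'
def L_pos(psi,off=21,r=65,z=29):
    a=np.radians(psi); n=np.array([np.sin(a),-np.cos(a)])
    q=r*np.array([np.cos(a),np.sin(a)])-off*n
    return [q[0],q[1]+118,z]
E
python3 - <<'E'
from h import *
b=np.load("b2.npy")
for L in(35,40):
  for roll in(90,-90):
    R=ori(np.radians(L),-1,b[2],np.radians(roll)); print(L,roll,"cam dir z",-R.as_matrix()[2,2].round(2))
    for P in([-180,122,160],[-70,120,29],L_pos(150),L_pos(120),L_pos(90),L_pos(70),L_pos(56)):
        w=b2w(b,[np.array(P)/1e3])[0]
        q=manip.solve_ik(tcp_for_tip(w,R),R.as_rotvec()); print(np.round(P),None if q is None else np.round(q,2).tolist())
E
```

```text
35 90 cam dir z -0.57
[-180  122  160] None
[-70 120  29] [-0.11, 0.64, 2.26, 3.06, 0.36, 1.61]
[-67. 132.  29.] [-0.08, 0.64, 2.25, 3.11, 0.36, 1.59]
[-51. 164.  29.] [0.0, 0.64, 2.21, 3.25, 0.33, 1.52]
[-21. 183.  29.] [0.04, 0.66, 2.15, 3.35, 0.28, 1.45]
[  2. 186.  29.] [0.05, 0.67, 2.1, 3.39, 0.24, 1.41]
[ 19. 184.  29.] [0.04, 0.68, 2.06, 3.4, 0.21, 1.4]
35 -90 cam dir z 0.57
[-180  122  160] None
[-70 120  29] [-0.11, 0.64, 2.26, 3.06, 0.36, -1.53]
[-67. 132.  29.] [-0.08, 0.64, 2.25, 3.11, 0.36, -1.56]
[-51. 164.  29.] [0.0, 0.64, 2.21, 3.25, 0.33, -1.62]
[-21. 183.  29.] [0.04, 0.66, 2.15, 3.35, 0.28, -1.69]
[  2. 186.  29.] [0.05, 0.67, 2.1, 3.39, 0.24, -1.73]
[ 19. 184.  29.] [0.04, 0.68, 2.06, 3.4, 0.21, -1.74]
40 90 cam dir z -0.64
[-180  122  160] [-0.13, 0.21, 2.5, 2.96, 0.27, 1.69]
[-70 120  29] [-0.11, 0.68, 2.29, 3.07, 0.53, 1.59]
[-67. 132.  29.] [-0.08, 0.68, 2.29, 3.11, 0.52, 1.58]
[-51. 164.  29.] [0.01, 0.68, 2.25, 3.23, 0.49, 1.54]
[-21. 183.  29.] [0.05, 0.69, 2.19, 3.3, 0.43, 1.51]
[  2. 186.  29.] [0.05, 0.69, 2.14, 3.32, 0.39, 1.49]
[ 19. 184.  29.] [0.04, 0.7, 2.1, 3.32, 0.36, 1.48]
40 -90 cam dir z 0.64
[-180  122  160] [-0.13, 0.21, 2.5, 2.96, 0.27, -1.45]
[-70 120  29] [-0.11, 0.68, 2.29, 3.07, 0.53, -1.55]
[-67. 132.  29.] [-0.08, 0.68, 2.29, 3.11, 0.52, -1.56]
[-51. 164.  29.] [0.01, 0.68, 2.25, 3.23, 0.49, -1.6]
[-21. 183.  29.] [0.05, 0.69, 2.19, 3.3, 0.43, -1.64]
[  2. 186.  29.] [0.05, 0.69, 2.14, 3.32, 0.39, -1.66]
[ 19. 184.  29.] [0.04, 0.7, 2.1, 3.32, 0.36, -1.66]
```

Run:
```python
from h import *
import cv2
b=np.load("b2.npy")
R=ori(np.radians(40),-1,b[2],-np.pi/2)
w=b2w(b,[[-.150,.121,.125]])[0]
manip.move_to(tcp_for_tip(w,R),R.as_rotvec());print(F(),manip.get_time())
p,r=manip.get_position(),manip.get_ee_rot();np.savez("w6.npz",p=p,r=r)
c=manip.camera("wrist");img=c["image"][:,:,::-1].copy()
T=wristT(c,p,r)
for P in([-70,120,29],L_pos(150)):
    u=proj(c,b2w(b,[np.array(P)/1e3]),T)[0];print(u)
    if P[2]==29: cv2.circle(img,tuple(int(v) for v in u),4,(0,0,255),1)
cv2.imwrite("pics/w6.png",img)
```

```text
[0.1 0.1 0.3] 13.6333
[312.44519226 229.47233185]
[293.34169923 224.98744779]
```

View pics/w6.png

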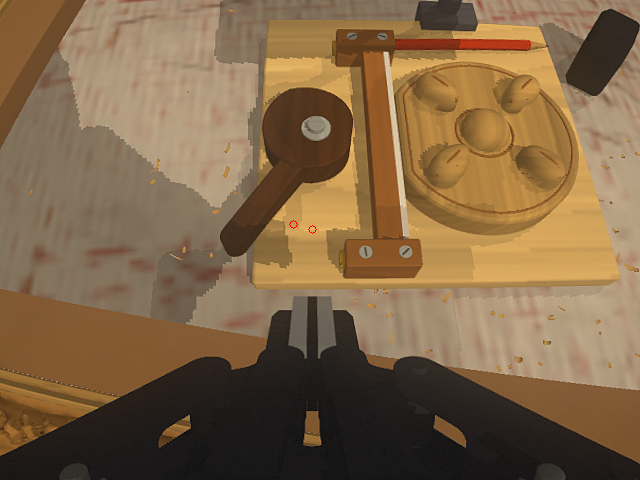

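Run:
```python
from h import *
import cv2
b=np.load("b2.npy")
R=ori(np.radians(40),-1,b[2],-np.pi/2)
tipmove(b,R,[-70,120,29],.1);print(F(),manip.get_time())
for psi in range(152,84,-8):
    tipmove(b,R,L_pos(psi),.08);f=F();print(psi,np.round(L_pos(psi)),f)
    if np.linalg.norm(f)>20:print("stop");break
c=manip.camera("wrist");cv2.imwrite("pics/w7.png",c["image"][:,:,::-1]);print(manip.get_time())
```

```text
[-0.4  0.5  0.3] 15.0833
152 [-67. 130.  29.] [-0.7 -0.3  0. ]
144 [-65. 139.  29.] [-0.8 -0.3  0.3]
136 [-61. 148.  29.] [ 0.2 -0.2  0. ]
128 [-57. 156.  29.] [-0.3  0.3 -0.1]
120 [-51. 164.  29.] [-0.1  0.1 -0.5]
112 [-44. 170.  29.] [ 0.6 -1.  -0.9]
104 [-36. 176.  29.] [-0.1 -0.5 -0.1]
96 [-28. 180.  29.] [-0.7 -0.2  0.3]
88 [-19. 184.  29.] [ 0.1 -0.3 -0. ]
17.55
```

View pics/w7.png

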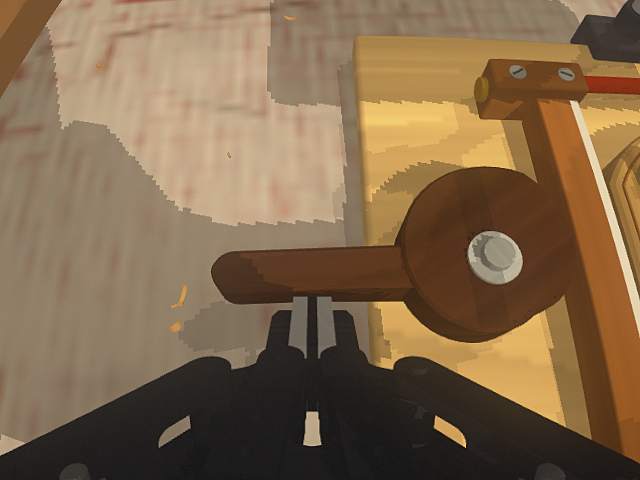

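Run:
```python
from h import *
import cv2
b=np.load("b2.npy")
R=ori(np.radians(40),-1,b[2],-np.pi/2)
for psi in [82,76,70,66,63,60,58,56,54,52,50,48]:
    tipmove(b,R,L_pos(psi),.05);f=F();print(psi,np.round(L_pos(psi)),f)
    if np.linalg.norm(f)>14:print("stop");break
c=manip.camera("wrist");cv2.imwrite("pics/w8.png",c["image"][:,:,::-1]);print(manip.get_time())
```

```text
82 [-12. 185.  29.] [ 0.1 -0.  -0.4]
76 [ -5. 186.  29.] [-0.7 -0.4  0.1]
70 [  2. 186.  29.] [-0.3  0.2 -0.1]
66 [  7. 186.  29.] [ 0. -0. -0.]
63 [ 11. 185.  29.] [-1.2 -0.  -0.2]
60 [ 14. 185.  29.] [-1.2  0.8 -0.2]
58 [ 17. 184.  29.] [-2.5 -0.3  0.4]
56 [ 19. 184.  29.] [-6.8  0.9  2.7]
54 [ 21. 183.  29.] [-9.4  2.3  5.7]
52 [ 23. 182.  29.] [-14.    4.6   8.1]
stop
20.225
```

View pics/w8.png

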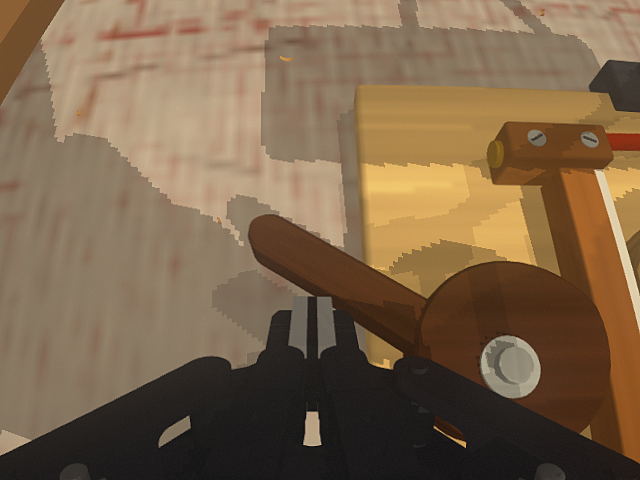

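Run:
```python
from h import *
b=np.load("b2.npy")
c=manip.camera("wrist");T=wristT(c,manip.get_position(),manip.get_ee_rot())
for psi in(50,54,58,62,66,70,74):
    a=np.radians(psi);print(psi,proj(c,b2w(b,[[.102*np.cos(a),.118+.102*np.sin(a),.04],[0,.118,.048]]),T).round().tolist())
```

```text
50 [[275.0, 193.0], [516.0, 365.0]]
54 [[263.0, 206.0], [516.0, 365.0]]
58 [[252.0, 220.0], [516.0, 365.0]]
62 [[241.0, 235.0], [516.0, 365.0]]
66 [[231.0, 251.0], [516.0, 365.0]]
70 [[222.0, 269.0], [516.0, 365.0]]
74 [[215.0, 287.0], [516.0, 365.0]]
```

Run:
```python
from h import *
import cv2
b=np.load("b2.npy")
R=ori(np.radians(40),-1,b[2],-np.pi/2)
tipmove(b,R,[5,196,32],.1);print(F())
tipmove(b,R,[-80,186,125],.2);
tipmove(b,R,[-150,121,135],.2);manip.hold(.3)
p,r=manip.get_position(),manip.get_ee_rot();np.savez("w9.npz",p=p,r=r)
c=manip.camera("wrist");cv2.imwrite("pics/w9.png",c["image"][:,:,::-1]);print(F(),manip.get_time())
c=manip.camera("scene");cv2.imwrite("pics/scene9.png",c["image"][:,:,::-1])
```

```text
[ 0.3 -0.2  0.6]
[ 0.   0.8 -0.9] 22.425
```

View pics/w9.png

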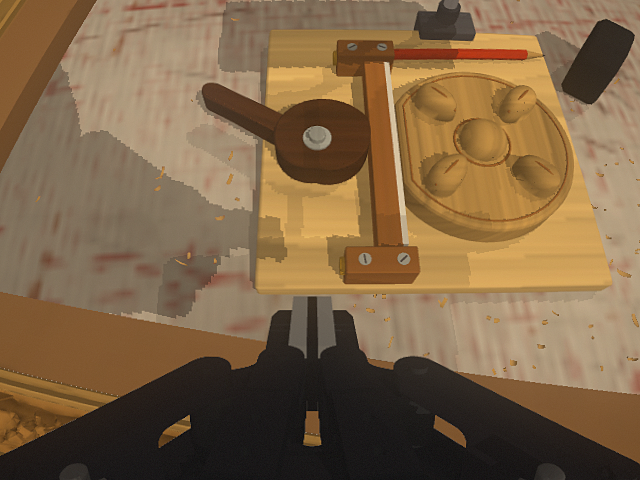

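View pics/scene9.png

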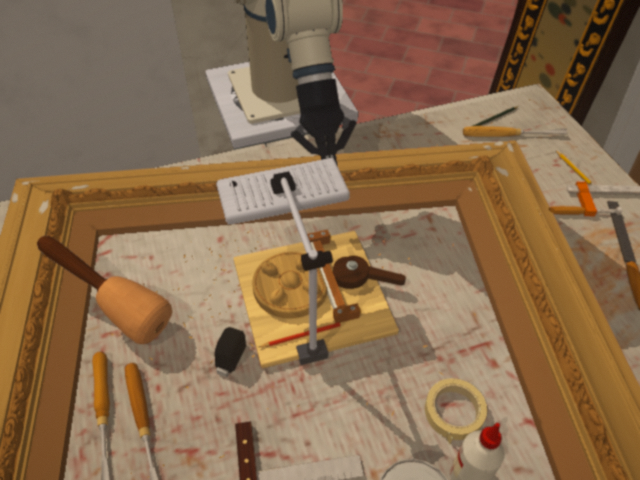

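Run:
```python
from h import *
import cv2
b=np.load("b2.npy");d=np.load("w9.npz")
c=manip.camera("wrist");T=wristT(c,d["p"],d["r"])
for psi in(54,58,62,66,70):
    a=np.radians(psi);print(psi,proj(c,b2w(b,[[.102*np.cos(a),.118+.102*np.sin(a),.04],[0,.118,.048]]),T).round().tolist())
print(rosfit(c,T,b,{0:(538,171),1:(518,100),2:(437,98),3:(444,172)},np.radians(225)))
a=cv2.imread("pics/w9.png")[20:300,190:600]; cv2.imwrite("pics/w9z.png",cv2.resize(a,None,fx=1.95,fy=1.95,interpolation=cv2.INTER_CUBIC))
```

```text
54 [[210.0, 78.0], [316.0, 133.0]]
58 [[204.0, 84.0], [316.0, 133.0]]
62 [[198.0, 90.0], [316.0, 133.0]]
66 [[193.0, 96.0], [316.0, 133.0]]
70 [[188.0, 103.0], [316.0, 133.0]]
(np.float64(224.5944865623174), array([ 0.00127679, -0.00067459]), array([-2.1,  1. , -0.4,  1.2, -1. ,  0.3,  3.2, -1.9]))
```

View pics/w9z.png

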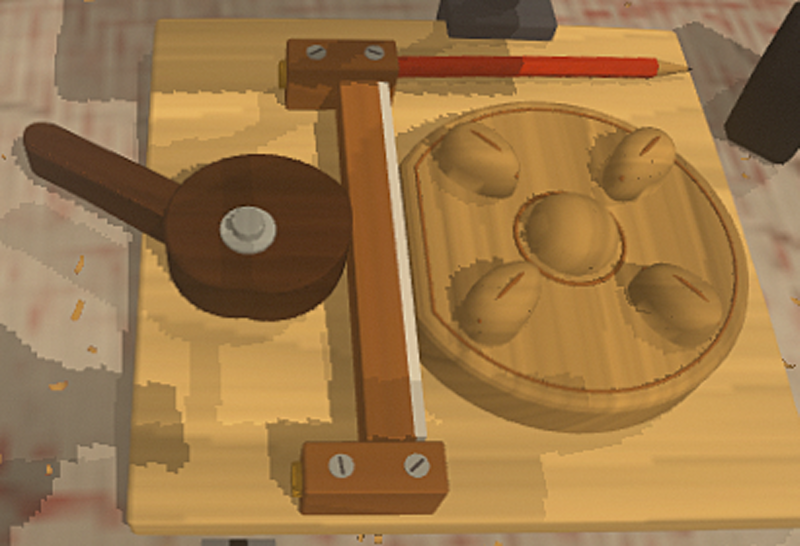

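The bar lies along the flat and the cam presses on it. The lever tip is at about 58°, which is its stop. The pencil and tape are where they were, and the arm is clear of everything.

Run:
```python
from rig import manip
print(manip.get_contact_force().round(1),manip.get_time()); manip.sign_off()
```

```text
[0.2 0.1 0.4] 22.525
the job is handed in; nothing more can be done
```

The rosette is turned home and locked, and I handed the job in at about 22.5 s of the 61 s allowed. The sign-off gives no verdict, so what follows rests on my own last checks.

**What I did**
- I pushed one petal clockwise with the closed fingertips, the tool leaned 45°, until the bar lay along the flat. The rosette had started about 55° counter-clockwise from home.
- I then swept the cam lever clockwise until it met its stop, where the contact force rose to about 17 N, and backed the arm clear.

**Last checks in the wrist camera**
- **Rosette:** its angle is within about 0.5° (0.01 rad) of home.
- **Bar:** it lies along the flat. Before locking, its edge matched the predicted home position.
- **Cam lever:** it stands at about 58°, which is its stop.
- **Surroundings:** the pencil and tape look unmoved, the lamp was not touched, and the contact force on the arm is about zero.

**Disagreements:** the wrist camera put the rosette up to 4–5 mm from my fitted board position in some views and about 1 mm off in the last one. The angles and the view of the flat against the bar agreed throughout. I could not read the bar slide and cam joint values directly; I judged them from the images only.

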